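Gauge the depth of a blind bore under a sliding cover

TASK

One of the two board samples in the sampling box has a single wide blind bore: slide the clear cover over that sample as far as it goes, past its neighbour. Carry the depth gauge by its grip post, not by its knob, stand it flat on that sample with the rod centred over the bore, and let go of it while the rod is still up. Then take it by the knob, lower the rod until it bottoms in the bore, and leave the gauge standing there so that the depth can be read; do not tip the gauge over or disturb the bottle, the can, the edging roll and the brush.

Things in the scene. Friction and masses are not known exactly. Their poses are not given: they have to be found in the camera images.
- box: Fixed white open-topped box, 190 (x) by 350 (y) mm, place and yaw vary. Origin under its centre, z up. Long walls at x = +-85 to 95 mm are 98 mm high, end walls at y = +-165 to 175 mm 79 mm high. Two bays, centred at y = +100 mm (left) and -100 mm (right), hold one sample each, either way round. Two clear covers on a double track close it; open only the one needed.
- cover_left (a joint): Slide of the left, upper clear cover (m): about 0 closed over the left bay, growing to 0.125 as it slides to the box's -y over the right cover. Stays where it is left; needs 2 to 5 N. Plate 5 mm thick, 170 mm along y, top 95 mm above the bed. At 0.125 the left bay is clear from y = 40 to 165 mm of the box.
- cover_left_handle (a point): Middle of the grip part of the left cover's handle: an upright aluminium fin across the cover's outer end, 60 mm along the box's x, 10 mm thick along the box's y. Its top is 132.5 mm above the bed; this point is 117.5 mm above it, 22.5 mm above the cover's plate. It moves with the cover; closed it lies at y = +145 mm of the box. Axes as the box.
- cover_right (a joint): Slide of the right, lower clear cover (m): about 0 when closed over the right bay, growing to 0.125 as it slides to the box's +y, under the left cover. It stays where it is left; sliding needs about 2 to 5 N. Plate 5 mm thick, 170 mm along y, top 85 mm above the bed. At 0.125 the right bay is clear from y = -165 to -40 mm of the box.
- cover_right_handle (a point): Middle of the grip part of the right cover's handle, an upright fin like the left one, at the right outer end: its top is 122.5 mm above the bed, this point 107.5 mm, 22.5 mm above the plate. Closed it lies at y = -145 mm of the box.
- sample: The sample to gauge: a fixed laminated board block in one bay, 150 (x) by 110 (y) by 60 mm, with one blind bore of 22 mm diameter, 35 mm to +x of its centre. Origin under its centre, 10 mm above the bed; axes as the box; top 70 mm above the bed.
- dowel_sample: The other sample, fixed in the other bay: same block, but with three small 8 mm dowel holes in a row instead of the wide bore. Not to be gauged.
- bore_mouth (a point): Centre of the bore's mouth, in the sample's top face, 70 mm above the bed. Axes as the box (z up).
- bore_bottom (a point): Centre of the bore's flat bottom, 26 to 46 mm below the mouth (varies).
- gauge: Depth gauge, loose, about 0.6 kg, on the bed. Origin on the rod's axis at the foot's underside, z up. Steel foot 12 mm thick, x = -103 to +27 mm, y = +-22 mm. Grip post at x = -85 mm; round rod guide (26 mm diameter, top at 60 mm) at x = 0; a rib 8 mm wide, top at 33 mm, joins them. On the sample with the rod over the bore it fits between the box's walls with the post to the box's -x.
- grip_post (a point): Point on the centre line of the gauge's grip post, 60 mm above the foot's underside, at x = -85 mm of the gauge. The post is a steel block 30 mm along x by 26 mm along y, from 10 to 80 mm above the foot's underside; take it across its y. Axes as the gauge.
- rod (a joint): Travel of the depth rod downwards through the gauge (m): 0 is fully up, 0.050 fully down. Starts at 0. Held by friction of about 4 N, so it stays where it is left. At 0 the tip is 2 mm above the foot's underside, so that bottomed in the bore it reads the bore's depth plus 0.002.
- rod_tip (a point): Centre of the lower end of the depth rod (12 mm diameter steel).
- knob: The black round knob on top of the rod, 28 mm diameter, 30 mm tall: from 120 to 150 mm above the foot's underside when the rod is up. The body's origin is at the gauge's origin when the rod is up and goes down with the rod.
- knob_mid (a point): Centre of the knob, 135 mm above the foot's underside when the rod is up; moves with the rod.
- cleaner: Bystander: white bottle, 44 mm diameter, 150 mm tall, origin under its base.
- oil_can: Bystander: plain metal can, 56 mm diameter, 150 mm tall, origin under its base.
- edging_roll: Bystander: white roll of edging lying flat, 110 mm outside diameter, 24 mm high, origin under its centre.
- brush: Bystander: hand brush lying on the bed, origin near its middle.
Mind the look-alikes: they are no part of the job. Of the things that look like the gauge, the larger one is meant.

How it is judged:
On the way, in this order (a step that is already met when the one before it is completed fails the run):
1. the cover over the bored sample is slid past its neighbour, at least 100 mm (((value of joint cover_left above 0.1 m and y of bore_mouth in the frame of box above 0 m) or (value of joint cover_right above 0.1 m and y of bore_mouth in the frame of box below 0 m))), for 0.1 s.
2. the gauge stands flat on the bored sample, its rod over the bore and still up (under 10 mm of travel), untouched by the fingers (horizontal distance between gauge and bore_mouth below 0.006 m and z of gauge in the frame of bore_mouth between -0.004 and 0.003 m and angle between gauge's own z axis and vertical below 0.05 rad and linear speed of gauge below 0.02 m/s and value of joint rod below 0.01 m and contact force between the fingers and gauge below 0.1 N), for 0.1 s.
3. the rod has bottomed in the bore (z of rod_tip in the frame of bore_bottom below 0.002 m and horizontal distance between gauge and bore_mouth below 0.006 m), for 0.1 s.
At the end, for the whole second after the job is handed in: The cover of the bored sample is open by at least 100 mm; the gauge stands flat on the sample (foot within 3 mm of the face, tilt under 0.05 rad), its axis within 6 mm of the bore's, the rod tip within 2 mm of the bore's bottom, the gauge released and at rest (all of step 3 and z of gauge in the frame of bore_mouth between -0.004 and 0.003 m and angle between gauge's own z axis and vertical below 0.05 rad and linear speed of gauge below 0.02 m/s and horizontal distance between rod_tip and bore_bottom below 0.007 m and ((value of joint cover_left above 0.1 m and y of bore_mouth in the frame of box above 0 m) or (value of joint cover_right above 0.1 m and y of bore_mouth in the frame of box below 0 m)) and contact force between the fingers and gauge below 0.1 N); the robot touches nothing.
It fails at once if the bottle, the can, the roll or the brush is moved more than 30 mm (distance of any of cleaner, oil_can, edging_roll, brush from where it was at the start of the episode above 0.03 m).
It fails at once if the gauge is carried by its knob (knob held by the fingers while the foot is over 80 mm above the bed) (contact force between the fingers and knob above 1 N and height (world z) of gauge above 0.08 m).
It fails at once if the gauge is tipped over (more than 0.6 rad) (angle between gauge's own z axis and vertical above 0.6 rad).
It also fails if it takes over 72 s, if anything falls off the work surface, if the arm or the gripper's body presses on something with over 40 N, if the wrist force passes 120 N, or if a joint passes its speed limit or range.

ROBOT

A 6-joint arm with a two-finger parallel gripper is mounted at the origin on the work surface. World frame = base frame: x ahead of the robot, y to its left, z up, the work surface at z = 0. Lengths are in m, angles in rad, forces in N, time in s.
With the tool pointing down it reaches from about 0.275 to 0.75 m from the base axis. Payload 10.2 kg.
Tool frame: the origin (TCP) lies midway between the tips of the shut fingers; the grasp point (between the pads) lies 19 mm behind it; z points along the fingers, x is the direction in which the jaws open and shut, and the axes are right-handed (so a half turn about z gives the same grasp; the last joint's range is limited). The gripper opens to 88 mm and grips with 3 to 60 N. Pads are 18 mm wide; open, the fingers measure 123 mm over their backs; the gripper's body (75 mm by 187 mm) begins 45 mm behind the grasp point.
Start: joints at [1.018, 0.313, 1.498, -0, 1.331, -0.223], TCP at [0.17, 0.497, 0.239] pointing down, gripper open.
Joint ranges: [-2.94, 2.94], [-0.97, 2.17], [0.19, 2.56], [-1.23, 4.37], [0.02, 3.11], [-2.88, 2.88]. Speed limits (rad/s): [2.39, 2.39, 3.01, 3.14, 3.14, 3.14].

INTERFACE

Orientations are given as a unit quaternion [w, x, y, z].
In Python, from station import * gives the robot as it stands.
- The arm moves only by the tool send_rows, never from a script. Its argument "motion" is one flat list of numbers, 5 for each row, row after row: the shift along the tool's x, y, z as a fraction of full scale, then the turn about the tool's z as a fraction of full scale, then the finger opening in mm, from 0 to 88.1. In form: [x, y, z, twist, gripper, x, y, z, twist, gripper, ...]. A call has exactly 10 rows; each row shifts and turns the commanded pose from where the row before left it, along the tool's axes as they then stand; what a row does not reach is not made up. Full scale, the value 1, is 3 cm for a shift and 10 degrees for a turn. A row lasts 1/8 s, in which the tool goes at most 62.5 mm and 10.7 degrees, less where a joint would pass 70% of its speed; a pose out of reach is approached as far as the arm can. A call with a number of a shift or a turn outside -1 to 1 is refused whole. A call with a gripper value outside its range is refused whole. The fingers move at their own pace and stop on an object; the grip force is fixed at half the most. Time passes only in rows, so rows that do not move let the fingers close, or fill a call up. It gives the time, the measured TCP pose, the force and the opening at its end, in the units of the state.
- get_obs(): the state, without advancing time (a new reading comes with each control period).
- read_camera(name): name is "scene" or "top" or "wrist"; returns the picture (420x560x3 uint8, red, green, blue); there is no depth.
- get_calibration(name): a dict with "mtx" (3x3 intrinsics, pixels), "D" ([k1, k2, p1, p2, k3] as OpenCV has them; the pictures are not rectified), "R" (3x3) and "t" (3): a world point X has camera coordinates R X + t; the wrist camera has in their place "hand_eye" (4x4, takes a point from camera to tool coordinates, whose origin is the TCP and whose axes are the tool frame's). Camera axes: x right, y down, z forward; pixel columns grow to the right and rows downward; lengths in m; the calibration is good to about 2 mm. A picture is of the moment at which its call begins: read the wrist's pose just before it. get_calibration takes no time and is no camera call.
- sign_off(): hands the job in, once; it reports no verdict.
Trained networks look in the newest picture that a camera, given by its name, has taken for a name from the list of things; names that differ only in an ending like _2 or _b are one class to them, and where a whole thing is asked for, a point or a joint stands for the part that bears it (a point fixed in the world has none). Each returns a list of dicts, best first, with "p" (0 to 1); they miss things now and then, are a little off and sometimes report something else, mostly with a low value. They report only what shows in the picture. A call takes as long as a camera call. They do not tell look-alikes from the thing itself.
- search_frame(query, camera): "bbox" ([left, top, right, bottom] as shares, 0 to 1, of the picture: columns of its width, rows of its height, round what is visible of it).
- outline_of(query, camera): "region" (420x560 bool, what is visible of it) and "bbox" ([left, top, right, bottom] as shares, 0 to 1, of the picture: columns of its width, rows of its height, round what is visible of it).
The state is a dict: "time": time; "q": joint angles; "joint_vel": joint speeds; "effort": joint torques, N m; "eef_pos": TCP position; "tcp_rot": TCP orientation; "wrist_force": force on the tool from outside, world axes, zero at the start; "ft_torque": the same for the moment, N m; "opening": opening from 0.0 (shut) to 1.0 (fully open).
Only numpy, scipy, OpenCV 4.12 (cv2) and the standard library are available. Lean on these libraries where they do the work, as an engineer would, in place of code of your own. Each camera call takes 0.05 s, during which the arm holds its last target.

## Working session

There is one attempt and no reset: what is moved stays moved. The work goes in short steps, Python scripts to look and compute and a tool call to move; the robot and the scene stay as the last step left them, time stands still between calls to the robot, and variables do not carry over. Pictures are saved under pics/ and viewed, and the job is handed in when it is done.

Besides the shell and the picture viewer there is one more tool, called after "Call:" by a JSON object that holds its "api" and its "payload". send_rows: Moves the arm, as the interface text tells. Shift numbers are shares of 3 cm and turn numbers shares of 10 degrees, none past 1 either way. Its arguments: {"type":"object","properties":{"motion":{"type":"array","items":{"type":"number"}}},"required":["motion"]}

```bash
ls; mkdir -p pics; python3 - <<'E'
from station import *
import cv2
o=get_obs(); print(o)
for n in ("scene","top","wrist"):
    im=read_camera(n); cv2.imwrite(f"pics/{n}0.png",im[:,:,::-1])
    c=get_calibration(n); print(n,c)
E
```

```text
pics
{'time': 0.0, 'q': array([ 1.01759776e+00,  3.13433809e-01,  1.49840693e+00, -2.59836657e-05,
        1.33098218e+00, -2.23391300e-01]), 'joint_vel': array([-2.67548604e-05, -3.08865539e-04, -1.66059935e-03,  1.22510223e-03,
       -6.23163620e-04,  2.38220320e-03]), 'effort': array([ 1.25257218e-03, -4.02196562e+01, -2.52277422e+01,  6.95846602e-02,
        3.50949867e-02, -8.96826941e-05]), 'eef_pos': array([0.169914  , 0.49649624, 0.2381807 ]), 'tcp_rot': array([ 2.49538337e-04,  8.13589066e-01,  5.81439982e-01, -5.62387086e-04]), 'wrist_force': array([0.41675182, 0.32360256, 0.27848983]), 'ft_torque': array([ 0.02328311,  0.00558211, -0.02230378]), 'opening': 1.0034936877794773}
scene {'mtx': array([[463.44707529,   0.        , 279.89425445],
       [  0.        , 463.44707529, 215.60674309],
       [  0.        ,   0.        ,   1.        ]]), 'D': array([-0.15910626,  0.        ,  0.        ,  0.        ,  0.        ]), 'R': array([[-0.86261991,  0.50580043, -0.00726745],
       [ 0.30668932,  0.51151176, -0.80268137],
       [-0.4022792 , -0.69463778, -0.59636382]]), 't':
[... 397 characters left out ...]
      [ 0.16087998,  0.00544657, -0.98695895]]), 't': array([0.03604693, 0.53400837, 1.34430503])}
wrist {'mtx': array([[328.49326252,   0.        , 276.75051941],
       [  0.        , 328.49326252, 205.31924928],
       [  0.        ,   0.        ,   1.        ]]), 'D': array([-0.04281244,  0.        ,  0.        ,  0.        ,  0.        ]), 'hand_eye': array([[ 9.99998967e-01, -1.30853419e-04,  1.43141553e-03,
         3.06804750e-04],
       [-2.36362049e-04,  9.67321570e-01,  2.53552607e-01,
        -6.44660847e-02],
       [-1.41781734e-03, -2.53552683e-01,  9.67320540e-01,
        -1.46310825e-01],
       [ 0.00000000e+00,  0.00000000e+00,  0.00000000e+00,
         1.00000000e+00]])}
```

View pics/top0.png

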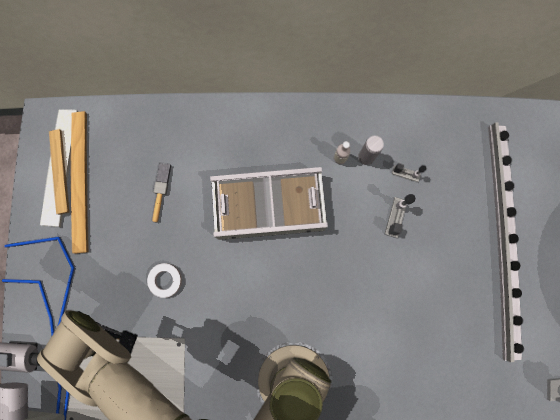

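View pics/scene0.png

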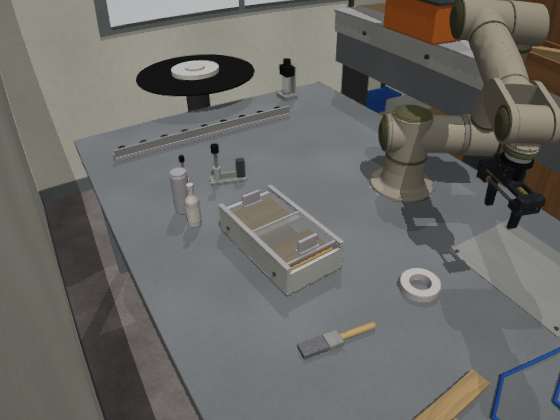

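View pics/wrist0.png

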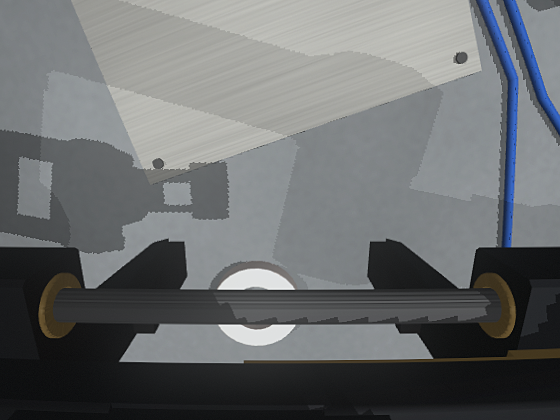

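```bash
python3 - <<'E'
import cv2
t=cv2.imread("pics/top0.png"); s=cv2.imread("pics/scene0.png")
cv2.imwrite("pics/c1.png",cv2.resize(t[130:250,200:340],None,fx=5,fy=5,interpolation=cv2.INTER_CUBIC))
cv2.imwrite("pics/c2.png",cv2.resize(t[120:250,320:460],None,fx=4.5,fy=4.5,interpolation=cv2.INTER_CUBIC))
cv2.imwrite("pics/c3.png",cv2.resize(s[130:290,150:350],None,fx=3.7,fy=3.7,interpolation=cv2.INTER_CUBIC))
E
```

```text
(no output)
```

View pics/c1.png

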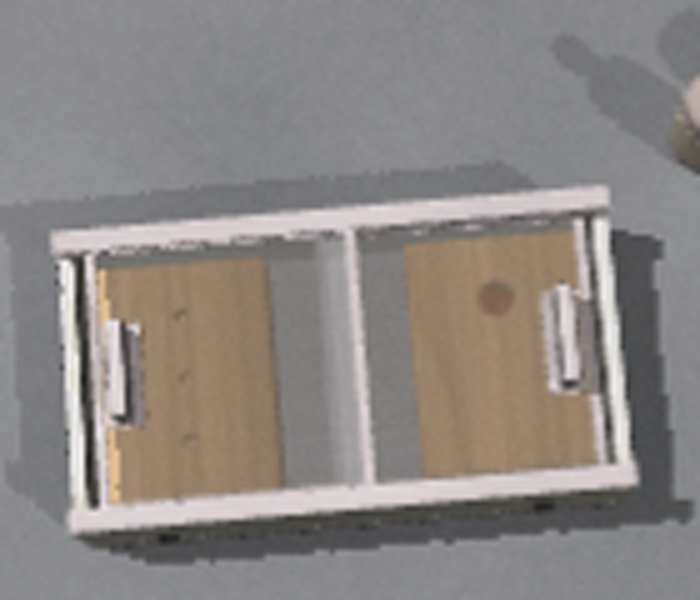

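View pics/c2.png

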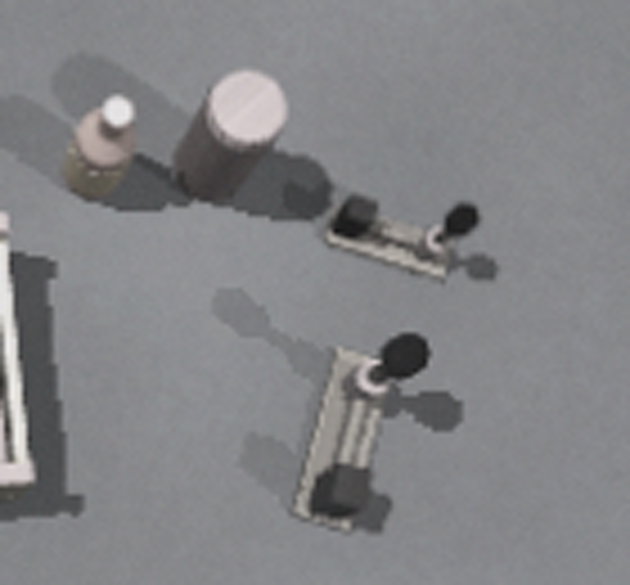

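View pics/c3.png

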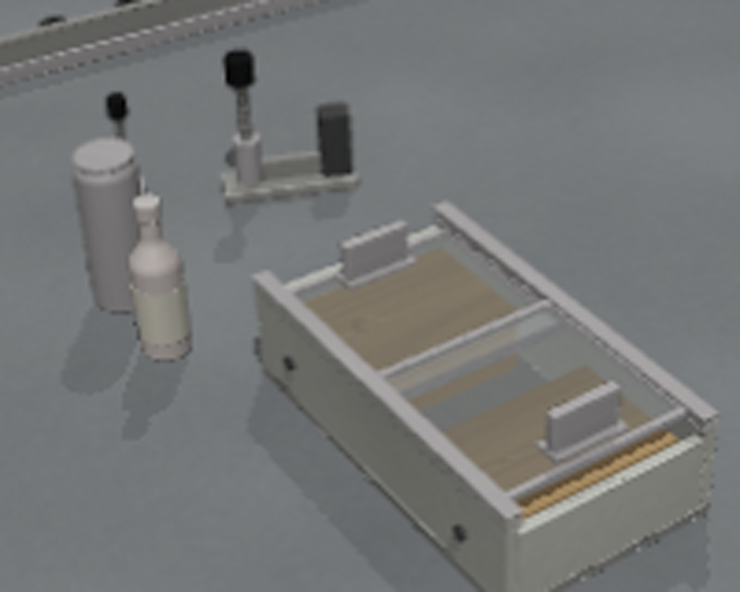

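```bash
cat > h.py <<'E'
import numpy as np, cv2
from scipy.optimize import least_squares
from scipy.spatial.transform import Rotation as Ro
def Rq(q): return Ro.from_quat([q[1],q[2],q[3],q[0]]).as_matrix()
def ext(c,o=None):
    if 'R' in c: return np.array(c['R']),np.array(c['t'])
    H=np.array(c['hand_eye']); T=np.eye(4); T[:3,:3]=Rq(o['tcp_rot']); T[:3,3]=o['eef_pos']
    M=np.linalg.inv(T@H); return M[:3,:3],M[:3,3]
def proj(c,X,o=None):
    R,t=ext(c,o); return cv2.projectPoints(np.array(X,float).reshape(-1,3),cv2.Rodrigues(R)[0],t,c['mtx'],np.array(c['D']))[0].reshape(-1,2)
def at_z(c,uv,z,o=None):
    R,t=ext(c,o); p=cv2.undistortPoints(np.array(uv,float).reshape(-1,1,2),c['mtx'],np.array(c['D'])).reshape(-1,2)
    d=np.c_[p,np.ones(len(p))]@R; C=-R.T@t; return C+d*((z-C[2])/d[:,2])[:,None]
def place(P,X):
    x,y,a=P; X=np.array(X,float); c,s=np.cos(a),np.sin(a)
    return np.c_[x+c*X[:,0]-s*X[:,1],y+s*X[:,0]+c*X[:,1],X[:,2]]
def fit(obs,P0):
    # obs: list of (calib,state,model pts, pixels)
    f=lambda P: np.concatenate([(proj(c,place(P,X),o)-np.array(uv)).ravel() for c,o,X,uv in obs])
    r=least_squares(f,P0); return r.x,f(r.x).reshape(-1,2)
E
python3 - <<'E'
from station import *
from h import *
t=get_calibration('top'); s=get_calibration('scene')
X=[[.095,.175,.098],[.095,-.175,.098],[-.095,-.175,.098],[-.095,.175,.098]]
uv=[(210.4,176.6),(321.6,167.4),(327.4,227.4),(214.4,236.6)]
B,r=fit([(t,None,X,uv)],[.5,0,0]);print('box',B,r.round(1).tolist())
c=lambda a,b:(150+a/3.7,130+b/3.7)
X2=[[.095,.175,.098],[.095,-.175,.098],[-.095,-.175,.098],[-.095,.175,.098]]
uv2=[c(517,518),c(255,272),c(440,203),c(716,415)]
B,r=fit([(s,None,X2,uv2)],[.5,0,0]);print('box scene',B,r.round(1).tolist())
B,r=fit([(t,None,X,uv),(s,None,X2,uv2)],[.5,0,0]);print('box both',B,r.round(1).tolist())
print('bore',place(B,[[.035,-.1,.07]]),proj(t,place(B,[[.035,-.1,.07],[0,-.145,.1325]])))
# gauge: knob top centre z .15 ; post top z=.08; foot corners z=.012
k=lambda a,b:(320+a/4.5,120+b/4.5)
print('knob',at_z(t,k(407,352),.15),'post top',at_z(t,k(345,487),.08))
print('foot',at_z(t,[k(338,345),k(382,360),k(292,513),k(350,530)],.012))
o=get_obs();print(Rq(o['tcp_rot']).round(3))
for q in('gauge','knob','bore_mouth','cleaner','oil_can','edging_roll','brush'):
    print(q,[(d['p'],(np.array(d['bbox'])*[560,420,560,420]).round(1)) for d in search_frame(q,'top')])
E
```

```text
box [0.55853859 0.07794017 0.08728843] [[0.1, 0.0], [0.0, 0.0], [0.3, -0.1], [-0.4, 0.1]]
box scene [0.55536958 0.07819698 0.10035912] [[-1.3, 0.0], [-0.8, 1.6], [1.0, -0.5], [1.2, -1.3]]
box both [0.55686264 0.07834964 0.09400998] [[-0.2, 0.9], [-0.4, 0.2], [0.3, 0.0], [-0.4, 1.0], [-2.3, 0.3], [-1.0, 1.5], [1.1, -0.3], [0.7, -0.8]]
bore [[ 0.60109525 -0.01792329  0.07      ]] [[299.01773999 190.17661147]
 [315.69107619 195.78270393]]
knob [[ 0.56100333 -0.3506812   0.15      ]] post top [[ 0.47891015 -0.32350375  0.08      ]]
foot [[ 0.59332722 -0.34040965  0.012     ]
 [ 0.58221291 -0.37313545  0.012     ]
 [ 0.46835795 -0.30160762  0.012     ]
 [ 0.45590953 -0.34416794  0.012     ]]
[[ 0.324  0.946 -0.   ]
 [ 0.946 -0.324 -0.001]
 [-0.001 -0.    -1.   ]]
gauge [(0.56, array([390.2, 163.8, 424.8, 183.8])), (0.55, array([386. , 192.9, 415.9, 236.1]))]
knob [(0.43, array([401.2, 197.6, 411.8, 206.9]))]
bore_mouth []
cleaner [(0.65, array([333.2, 142.1, 350.4, 161.9])), (0.54, array([270.2, 172.9, 323.6, 227.9]))]
oil_can [(0.98, array([360.1, 136.4, 382.1, 164.7]))]
edging_roll [(0.84, array([145.5, 262.4, 183.4, 297.3])), (0.64, array([269.9, 171.1, 324.3, 229. ]))]
brush [(0.75, array([153.8, 161.6, 172.4, 220.4]))]
```

Call:
{"api": "send_rows", "payload": {"motion": [-1,0.6,0,-0.8,88,-1,0.6,0,-0.8,88,-1,0.6,0,-0.8,88,-1,0.6,0,0,88,-1,0.6,0,0,88,-1,0.6,0,0,88,-1,0.6,0,0,88,-1,0.6,0,0,88,-1,0.6,0,0,88,-1,0.6,0,0,88]}}

```text
time: 1.75
eef_pos: [0.3506, 0.1998, 0.2389]
tcp_rot: [0.0, 0.675, 0.738, 0.0]
wrist_force: [0.7, 0.1, 0.9]
opening: 0.999
```

Call:
{"api": "send_rows", "payload": {"motion": [-0.9,0.9,0,0,60,-0.9,0.9,0,0,60,-0.9,0.9,0,0,60,-0.9,0.9,0,0,60,-0.9,0.9,0,0,60,-0.9,0.9,0,0,60,-0.9,0.9,0,0,60,-0.9,0.9,0,0,60,-0.9,0.9,0,0,60,0,0,0,0,60]}}

```text
time: 3.0
eef_pos: [0.6145, -0.0212, 0.2377]
tcp_rot: [-0.0, 0.676, 0.737, -0.0]
wrist_force: [-1.1, 0.1, -0.5]
opening: 0.679
```

```bash
python3 - <<'E'
from station import *
from h import *
import pickle
o=get_obs(); im=read_camera('wrist'); pickle.dump(o,open('o1.pkl','wb')); print(o['eef_pos'],o['q'].round(2))
cv2.imwrite("pics/w1.png",im[:,:,::-1])
E
```

```text
[ 0.61454087 -0.02116301  0.23771731] [-0.22  0.52  1.2  -0.    1.42 -1.88]
```

View pics/w1.png

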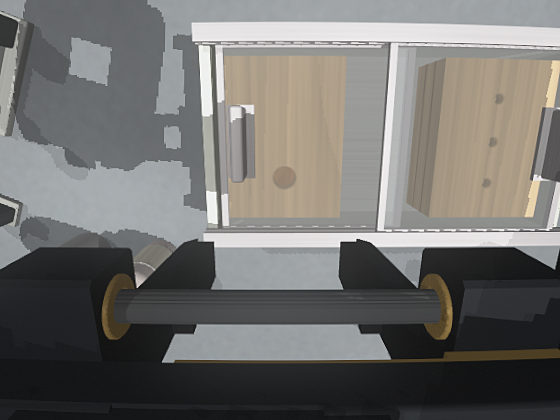

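```bash
python3 - <<'E'
import cv2
t=cv2.imread("pics/w1.png")
cv2.imwrite("pics/c4.png",cv2.resize(t[10:260,180:410],None,fx=3,fy=2.4,interpolation=cv2.INTER_CUBIC))
E
```

```text
(no output)
```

View pics/c4.png

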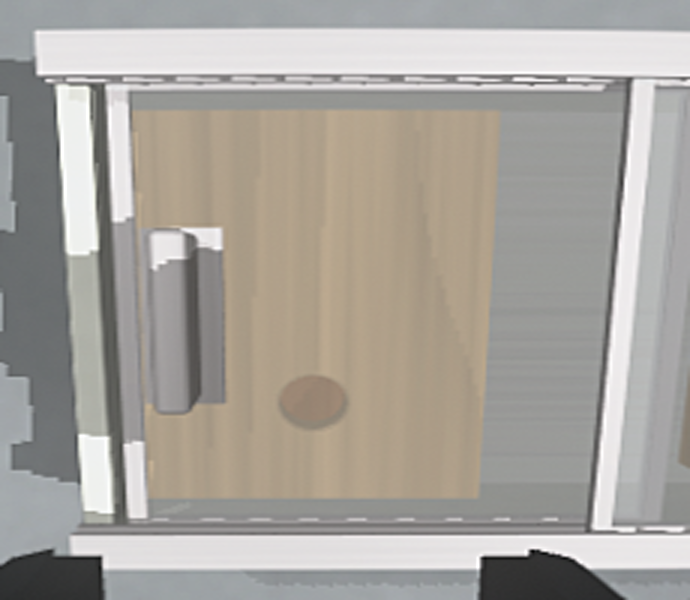

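```bash
python3 - <<'E'
from station import *
from h import *
import pickle
o=pickle.load(open('o1.pkl','rb')); w=get_calibration('wrist'); t=get_calibration('top')
X=[[-.095,-.175,.098],[-.085,-.175,.098],[.085,-.175,.098],[.095,-.175,.098],[.035,-.1,.07],[-.075,-.045,.07],[.075,-.045,.07]]
uv=[(192,22.5),(192,42.1),(203.3,233.3),(203.3,246.7),(284.3,176.3),(346,56.3),(340,217.5)]
B,r=fit([(w,o,X,uv)],[.55,.08,.09]);print(B,np.degrees(B[2]),r.round(1).tolist())
Xt=[[.095,.175,.098],[.095,-.175,.098],[-.095,-.175,.098],[-.095,.175,.098]]
ut=[(210.4,176.6),(321.6,167.4),(327.4,227.4),(214.4,236.6)]
B2,r=fit([(w,o,X,uv),(t,None,Xt,ut)],[.55,.08,.09]);print(B2,r.round(1).tolist())
np.save('box.npy',B)
for P in(B,B2):print('bore',place(P,[[.035,-.1,.07]]),'handle',place(P,[[0,-.145,.1075],[0,-.02,.1075]]))
print(at_z(w,uv[4],.07,o))
# handle top in wrist: px
print(at_z(w,[(180+172/3,10+322/2.4)],.1225,o))
E
```

```text
[0.56068168 0.08225128 0.08973027] 5.141165969668013 [[-0.6, 1.1], [0.1, -5.1], [0.4, 3.5], [1.0, 0.2], [-0.1, 1.6], [0.1, -0.1], [-1.0, -0.1]]
[0.56050229 0.08205346 0.09046418] [[-0.9, 1.0], [-0.2, -5.2], [0.2, 3.5], [0.9, 0.2], [-0.3, 1.5], [-0.1, -0.3], [-1.1, -0.3], [-1.2, -0.4], [-1.4, -0.7], [-1.0, -1.0], [-1.6, -0.4]]
bore [[ 0.60450187 -0.01421007  0.07      ]] handle [[ 0.57367512 -0.06216538  0.1075    ]
 [ 0.56247388  0.06233174  0.1075    ]]
bore [[ 0.60439326 -0.0143757   0.07      ]] handle [[ 0.57360171 -0.06235362  0.1075    ]
 [ 0.56230911  0.06213524  0.1075    ]]
[[ 0.60289839 -0.01424638  0.07      ]]
[[ 0.57189479 -0.05549831  0.1225    ]]
```

Call:
{"api": "send_rows", "payload": {"motion": [-0.57,-0.75,0,0,60,-0.57,-0.75,0,0,60,0,0,0.9,0,60,0,0,0.9,0,60,0,0,0.9,0,60,0,0,0.9,0,60,0,0,0.95,0,60,0,0,0,0,60,0,0,0,0,0,0,0,0,0,0]}}

```text
time: 4.3
eef_pos: [0.5723, -0.0576, 0.1036]
tcp_rot: [0.001, 0.675, 0.738, 0.0]
wrist_force: [0.4, 1.1, 0.5]
opening: 0.476
```

```bash
python3 - <<'E'
from station import *
from h import *
o=get_obs();print(o['wrist_force'],o['opening'],o['eef_pos'])
im=read_camera('wrist'); cv2.imwrite("pics/w2.png",im[:,:,::-1])
im=read_camera('scene'); cv2.imwrite("pics/s2.png",cv2.resize(im[120:320,150:400,::-1],None,fx=3,fy=3))
E
```

```text
[0.3836778  1.11012898 0.50701422] 0.4759221139030002 [ 0.5723399  -0.05763599  0.10360914]
```

View pics/s2.png

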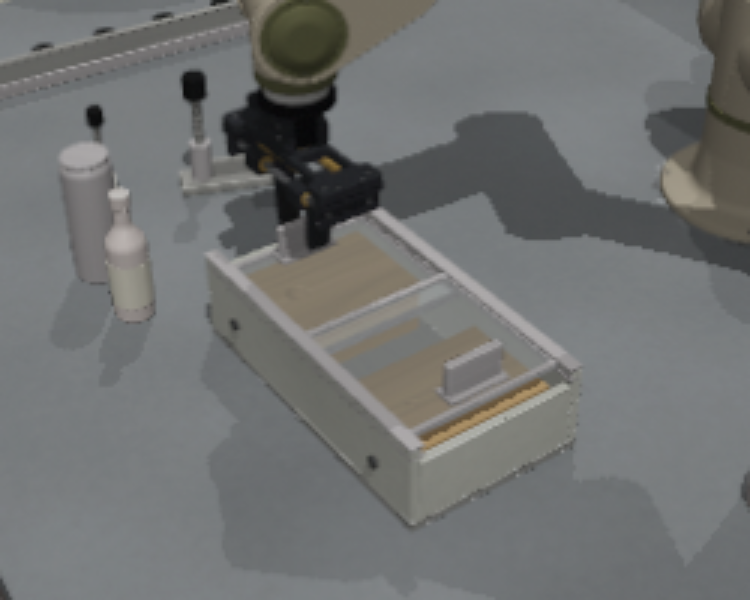

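View pics/w2.png

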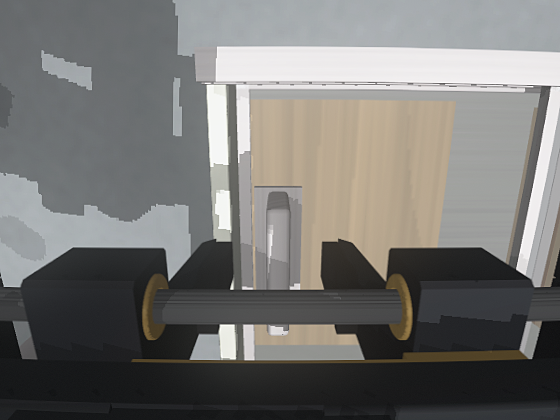

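Call:
{"api": "send_rows", "payload": {"motion": [0,0,0,0,0,0,0,0,0,0,0,0,0,0,0,0,0,0,0,0,0.3,0,0,0,0,0.7,0,0,0,0,0.8,0,0,0,0,0.8,0,0,0,0,0.8,0,0,0,0,0.5,0,0,0,0]}}

```text
time: 5.65
eef_pos: [0.5614, 0.0607, 0.1023]
tcp_rot: [0.0, 0.674, 0.738, 0.0]
wrist_force: [3.3, -2.6, -1.7]
opening: 0.112
```

Call:
{"api": "send_rows", "payload": {"motion": [0,0,0,0,60,0,0,0,0,60,0,0,0,0,60,0,0,-1,0,60,0,0,-1,0,60,0,0,-1,0,88,-0.9,0,-1,0.78,88,-1,0.2,-1,0.78,88,-1,0.3,0,0.78,88,-1,0.32,0,0,88]}}

```text
time: 6.9
eef_pos: [0.5715, -0.0623, 0.2524]
tcp_rot: [0.0, 0.811, 0.585, 0.0]
wrist_force: [0.3, -0.7, -0.7]
opening: 0.995
```

Call:
{"api": "send_rows", "payload": {"motion": [-1,0.33,0,0,88,-1,0.33,0,0,88,-1,0.33,0,0,88,-1,0.33,0,0,88,-1,0.33,0,0,88,-1,0.33,0,0,88,-1,0.33,0,0,88,-1,0.33,0,0,88,-1,0.33,0,0,88,0,0,0,0,88]}}

```text
time: 8.15
eef_pos: [0.5706, -0.3472, 0.2513]
tcp_rot: [-0.001, 0.811, 0.584, -0.0]
wrist_force: [-0.2, -0.3, -0.2]
opening: 1.001
```

```bash
python3 - <<'E'
from station import *
from h import *
import pickle
o=get_obs(); im=read_camera('wrist'); pickle.dump(o,open('o3.pkl','wb')); print(o['eef_pos'],o['q'].round(2))
cv2.imwrite("pics/w3.png",im[:,:,::-1])
im=read_camera('scene'); cv2.imwrite("pics/s3.png",cv2.resize(im[120:320,150:400,::-1],None,fx=3,fy=3))
E
```

```text
[ 0.57055361 -0.34723323  0.25134347] [-0.72  0.64  0.97 -0.    1.53 -1.97]
```

View pics/w3.png

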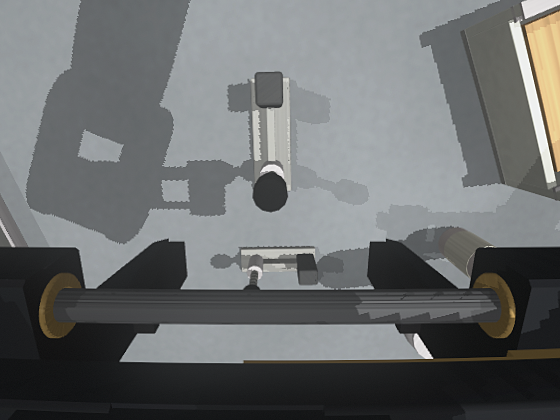

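View pics/s3.png

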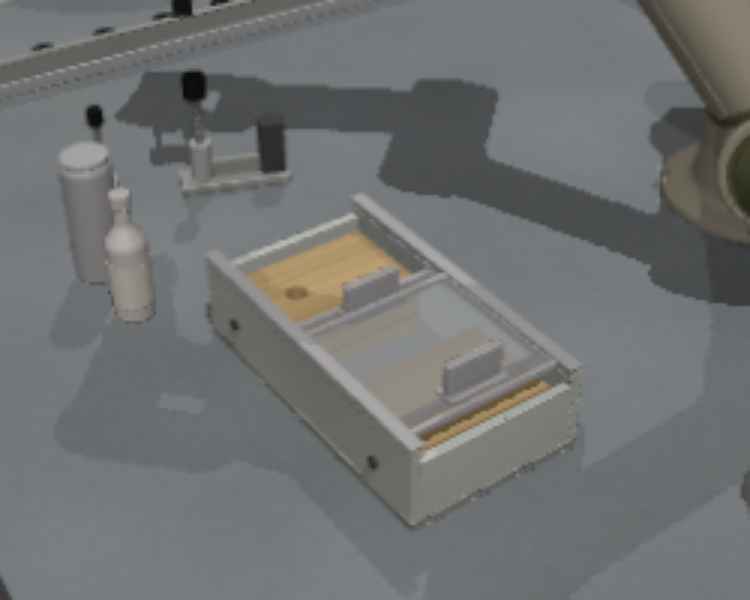

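```bash
python3 - <<'E'
import cv2
t=cv2.imread("pics/w3.png")
cv2.imwrite("pics/c5.png",cv2.resize(t[60:220,215:335],None,fx=5,fy=3.75,interpolation=cv2.INTER_CUBIC))
E
```

```text
(no output)
```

View pics/c5.png

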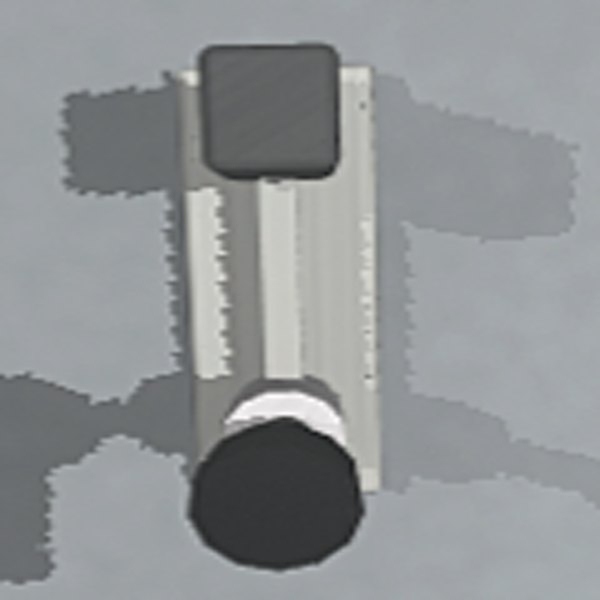

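```bash
python3 - <<'E'
from station import *
from h import *
import pickle
o=pickle.load(open('o3.pkl','rb')); w=get_calibration('wrist')
k=lambda a,b:(215+a/5,60+b/3.75)
X=[[-.085,0,.08],[0,0,.15],[-.103,-.022,.012],[-.103,.022,.012],[.027,.022,.012]]
uv=[k(270.5,111),k(277,493),k(178,70),k(376,68),k(380,490)]
G,r=fit([(w,o,X,uv)],[.56,-.35,-.3]);print(G,np.degrees(G[2]),r.round(1).tolist())
print(place(G,[[-.085,0,.06]]))
print(at_z(w,uv[:1],.08,o),at_z(w,uv[1:2],.15,o),at_z(w,uv[2:],.012,o))
R=Rq(o['tcp_rot']);print(R.round(3),np.degrees(np.arctan2(R[1,0],R[0,0])))
p=place(G,[[-.085,0,.041]])[0]; print('tool delta',R.T@(p-o['eef_pos']))
np.save('g.npy',G)
E
```

```text
[ 0.56177592 -0.34880987 -0.30250838] -17.332453301668465 [[0.3, -1.6], [-0.1, 3.6], [-0.2, -1.5], [-0.1, -1.8], [0.2, 0.4]]
[[ 0.48063559 -0.32348704  0.06      ]]
[[ 0.48188931 -0.32418918  0.08      ]] [[ 0.55908984 -0.34782488  0.15      ]] [[ 0.45844053 -0.33939586  0.012     ]
 [ 0.47182724 -0.29756194  0.012     ]
 [ 0.59354557 -0.33587785  0.012     ]]
[[ 0.317  0.949 -0.001]
 [ 0.949 -0.317  0.001]
 [ 0.    -0.001 -1.   ]] 71.53230471469601
tool delta [-0.00603452 -0.09259632  0.2104353 ]
```

Call:
{"api": "send_rows", "payload": {"motion": [-0.05,-0.77,0,-0.11,88,-0.05,-0.77,0,0,88,-0.05,-0.77,0.5,0,70,-0.05,-0.77,1,0,70,0,0,1,0,70,0,0,1,0,70,0,0,1,0,70,0,0,1,0,70,0,0,1,0,70,0,0,0.5,0,70]}}

```text
time: 9.5
eef_pos: [0.4813, -0.3219, 0.0413]
tcp_rot: [-0.001, 0.805, 0.594, -0.0]
wrist_force: [0.2, -0.4, -0.5]
opening: 0.792
```

```bash
python3 - <<'E'
from station import *
from h import *
import pickle
o=get_obs(); print(o['eef_pos'],o['wrist_force'])
im=read_camera('wrist'); cv2.imwrite("pics/w4.png",im[:,:,::-1])
E
```

```text
[ 0.48128851 -0.32193625  0.04125618] [ 0.21922522 -0.36532561 -0.54472942]
```

View pics/w4.png

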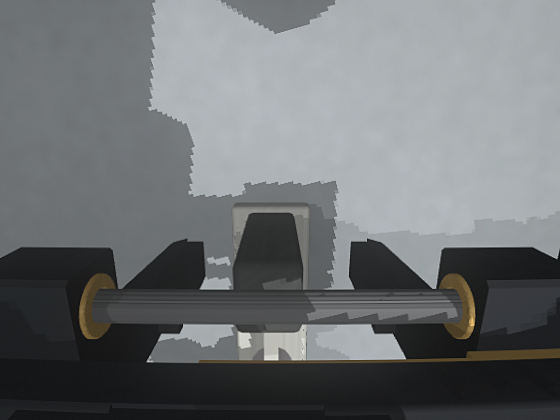

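Call:
{"api": "send_rows", "payload": {"motion": [0,0,0,0,0,0,0,0,0,0,0,0,0,0,0,0,0,0,0,0,0,0,0,0,0,0,0,0,0,0,0,0,0,0,0,0,0,-0.2,0,0,0,0,-0.5,0,0,0,0,-0.6,0,0]}}

```text
time: 10.8
eef_pos: [0.4813, -0.3227, 0.082]
tcp_rot: [-0.001, 0.805, 0.594, 0.0]
wrist_force: [0.1, 0.4, -6.0]
opening: 0.291
```

```bash
python3 - <<'E'
from station import *
from h import *
o=get_obs(); print(o['eef_pos'],o['wrist_force'],o['ft_torque'],o['opening'])
im=read_camera('scene'); cv2.imwrite("pics/s4.png",cv2.resize(im[120:270,150:350,::-1],None,fx=4,fy=4))
im=read_camera('wrist'); cv2.imwrite("pics/w5.png",im[:,:,::-1])
E
```

```text
[ 0.48133589 -0.32273928  0.08198898] [ 0.14826286  0.40500319 -6.00230723] [0.04138485 0.13757291 0.00237759] 0.2907194501375484
```

View pics/s4.png

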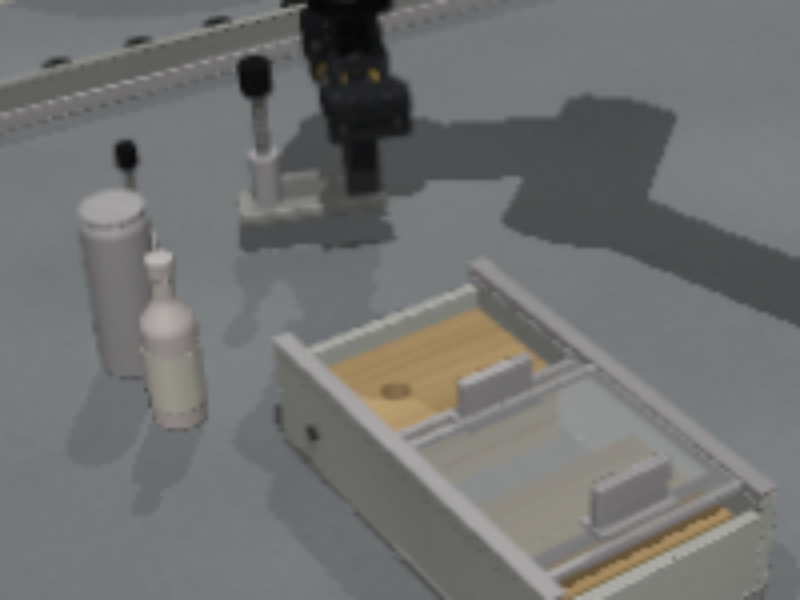

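View pics/w5.png

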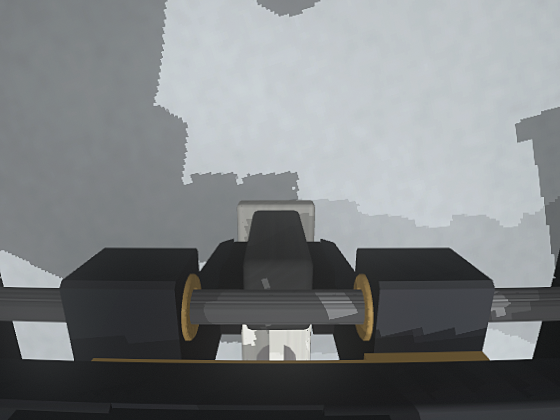

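```bash
python3 - <<'E'
from station import *
from h import *
w=get_calibration('wrist'); H=w['hand_eye']; M=np.linalg.inv(H)
c=dict(w); del c['hand_eye']; c['R']=M[:3,:3]; c['t']=M[:3,3]
for z,p in((-.039,[(256,211),(298,211)]),(.029,[(238,203),(315,203)])):
    print(at_z(c,p,z).round(4))
im=cv2.imread('pics/w5.png'); cv2.imwrite('pics/c6.png',cv2.resize(im[190:370,210:340],None,fx=4,fy=3.3,interpolation=cv2.INTER_CUBIC))
E
```

```text
[[-0.0066 -0.0343 -0.039 ]
 [ 0.0077 -0.0343 -0.039 ]]
[[-0.0208 -0.0198  0.029 ]
 [ 0.0216 -0.0198  0.029 ]]
```

View pics/c6.png

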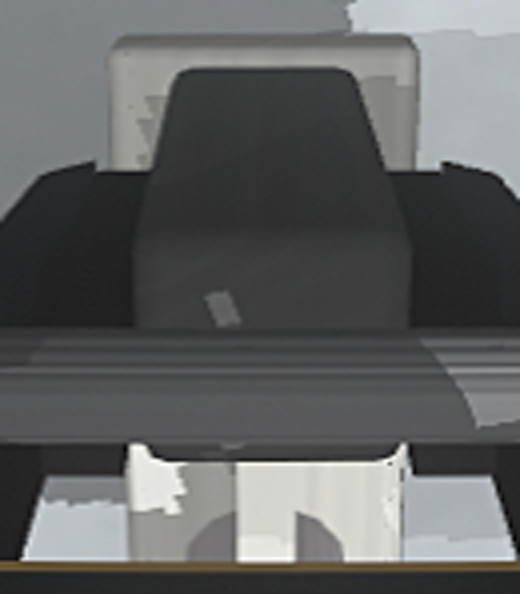

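```bash
python3 - <<'E'
from station import *
from h import *
w=get_calibration('wrist'); H=w['hand_eye']; M=np.linalg.inv(H)
c=dict(w); del c['hand_eye']; c['R']=M[:3,:3]; c['t']=M[:3,3]
k=lambda a,b:(210+a/4,190+b/3.3)
for n,z,p in(('posttop',-.039,[k(135,234),k(412,234)]),('postbase',.029,[k(175,70),k(355,70)]),('foot',.029,[k(108,36),k(418,36)])):
    print(n,at_z(c,p,z).round(4).tolist())
for e in(0,.002,-.002):
  print(e,proj(c,[[-.013,-.015+e,-.039],[.013,-.015+e,-.039],[-.013,-.015+e,.029],[.013,-.015+e,.029],[-.022,-.018+e,.029],[.022,-.018+e,.029]]).round(1).tolist())
print(k(135,234),k(412,234),k(175,70),k(355,70),k(108,36),k(418,36))
E
```

```text
posttop [[-0.0112, -0.016, -0.039], [0.0133, -0.016, -0.039]]
postbase [[-0.0122, -0.0151, 0.029], [0.0128, -0.0151, 0.029]]
foot [[-0.0213, -0.021, 0.029], [0.0213, -0.021, 0.029]]
0 [[238.8, 263.5], [312.1, 263.4], [252.3, 211.4], [299.2, 211.4], [235.9, 206.2], [315.6, 206.2]]
0.002 [[239.0, 268.6], [311.9, 268.6], [252.4, 214.9], [299.1, 214.9], [236.0, 209.7], [315.5, 209.7]]
-0.002 [[238.7, 258.3], [312.3, 258.2], [252.2, 207.9], [299.3, 207.9], [235.8, 202.7], [315.7, 202.7]]
(243.75, 260.9090909090909) (313.0, 260.9090909090909) (253.75, 211.21212121212122) (298.75, 211.21212121212122) (237.0, 200.9090909090909) (314.5, 200.9090909090909)
```

Call:
{"api": "send_rows", "payload": {"motion": [0,0,-0.6,0,0,0,0,-0.9,0,0,0,0,-1,0,0,0,0,-1,0,0,0,0,-1,-0.5,0,0,0,-1,-0.7,0,0,0,-0.8,-0.7,0,0,0,0,-0.33,0,0.7,0.4,0,0,0,0.9,0.6,0,0,0]}}

```text
time: 12.15
eef_pos: [0.5069, -0.2724, 0.2699]
tcp_rot: [-0.0, 0.675, 0.737, -0.0]
wrist_force: [-0.3, 0.4, -5.8]
opening: 0.291
```

Call:
{"api": "send_rows", "payload": {"motion": [0.9,0.6,0,0,0,0.9,0.6,0,0,0,0.9,0.6,0,0,0,0.9,0.6,0,0,0,0.9,0.6,0,0,0,0.9,0.6,0,0,0,0.9,0.6,0,0,0,0.9,0.6,0,0,0,0.4,0.2,0,0,0,0,0,0,0,0]}}

```text
time: 13.4
eef_pos: [0.636, -0.0319, 0.2699]
tcp_rot: [-0.0, 0.675, 0.738, -0.0]
wrist_force: [-0.5, -0.9, -5.4]
opening: 0.293
```

```bash
python3 - <<'E'
from station import *
from h import *
import pickle
o=get_obs(); im=read_camera('wrist'); pickle.dump(o,open('o6.pkl','wb')); print(o['eef_pos'],o['q'].round(2),o['opening'])
cv2.imwrite("pics/w6.png",im[:,:,::-1])
im=read_camera('scene'); cv2.imwrite("pics/s6.png",im[:,:,::-1])
E
```

```text
[ 0.63601245 -0.03191387  0.26986511] [-0.23  0.55  1.06 -0.    1.53 -1.89] 0.2928145386927404
```

View pics/w6.png

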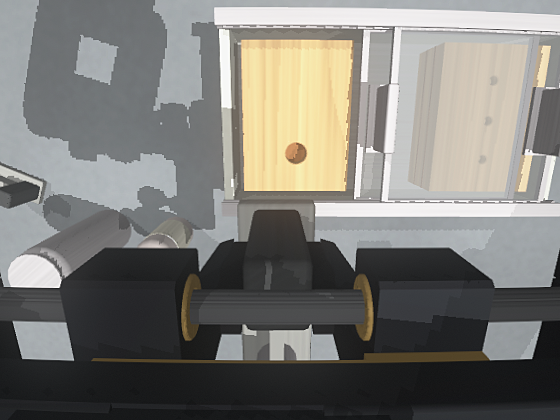

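View pics/s6.png

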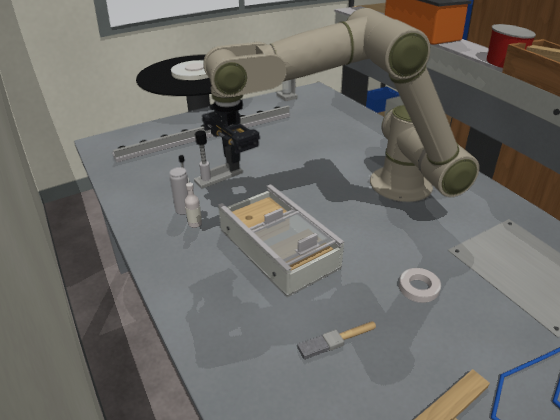

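Bore clearly visible at (296,153), cover open. Measure it precisely along with the sample's corners.

```bash
python3 - <<'E'
import cv2
t=cv2.imread("pics/w6.png")
cv2.imwrite("pics/c7.png",cv2.resize(t[30:210,225:375],None,fx=4,fy=3.3,interpolation=cv2.INTER_CUBIC))
E
```

View pics/c7.png

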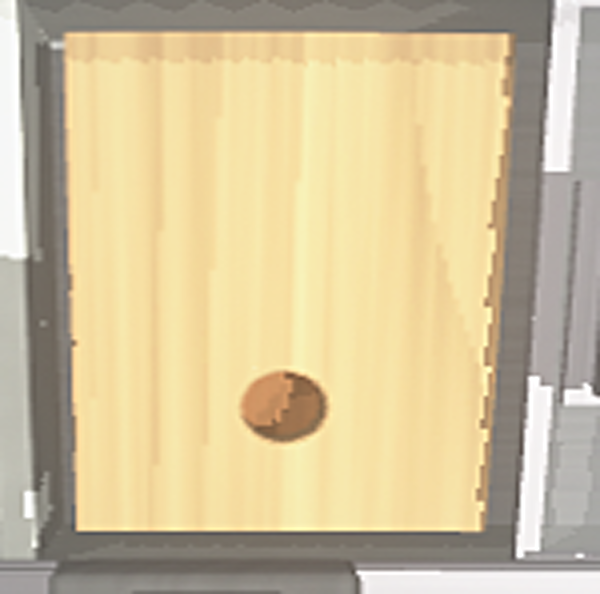

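```bash
python3 - <<'E'
from station import *
from h import *
import pickle
o=pickle.load(open('o6.pkl','rb')); w=get_calibration('wrist')
k=lambda a,b:(225+a/4,30+b/3.3)
X=[[-.075,-.155,.07],[-.075,-.045,.07],[.075,-.155,.07],[.075,-.045,.07],[.035,-.1,.07]]
uv=[k(64,32),k(512,32),k(76,532),k(482,531),k(284,406)]
B,r=fit([(w,o,X,uv)],[.55,.08,.09]);print(B,np.degrees(B[2]),r.round(1).tolist())
b=place(B,[[.035,-.1,.07]])[0]
d=at_z(w,uv[4],.07,o)[0];print('bore fit',b,'direct',d)
b=(b+d)/2; np.save('bore.npy',b)
R=Rq(o['tcp_rot']);print(R.round(3),np.degrees(np.arctan2(R[1,0],R[0,0])))
rod=o['eef_pos']+R@[0,.084,0]
print('tool delta',R.T@(b-rod),(R.T@(b-rod))/.03)
E
```

```text
[0.56044128 0.08212572 0.0905093 ] 5.185800670678741 [[-0.5, 0.1], [0.4, 0.5], [0.0, -0.6], [0.5, -0.3], [-0.4, 0.2]]
bore fit [ 0.6043366  -0.01430147  0.07      ] direct [ 0.60407857 -0.01390961  0.07      ]
[[-0.09   0.996 -0.001]
 [ 0.996  0.09   0.   ]
 [ 0.    -0.001 -1.   ]] 95.16268772398124
tool delta [ 0.02058238 -0.1139097   0.19989128] [ 0.68607928 -3.79698989  6.66304253]
```

Call:
{"api": "send_rows", "payload": {"motion": [0.17,-0.95,0,0,0,0.17,-0.95,0,0,0,0.17,-0.95,0,0,0,0.17,-0.95,0,0,0,0,0,0.8,0,0,0,0,1,0,0,0,0,1,0,0,0,0,1,0,0,0,0,0.9,0,0,0,0,0,0,0]}}

```text
time: 14.75
eef_pos: [0.5197, -0.0227, 0.1282]
tcp_rot: [-0.001, 0.675, 0.737, -0.001]
wrist_force: [-0.3, -0.8, -4.5]
opening: 0.291
```

```bash
python3 - <<'E'
from station import *
from h import *
o=get_obs(); R=Rq(o['tcp_rot']); b=np.load('bore.npy'); print(o['eef_pos'],o['wrist_force'],R.T@(b-o['eef_pos']-R@[0,.084,0]))
for n in('scene','top'):
    im=read_camera(n)
    im=im[150:290,180:380] if n=='scene' else im[130:250,200:350]
    cv2.imwrite(f"pics/{n}7.png",cv2.resize(im[:,:,::-1],None,fx=4,fy=4,interpolation=cv2.INTER_CUBIC))
E
```

```text
[ 0.51968687 -0.02274152  0.12815503] [-0.30251478 -0.76326788 -4.4509226 ] [0.00113255 0.00113806 0.05788408]
```

View pics/scene7.png

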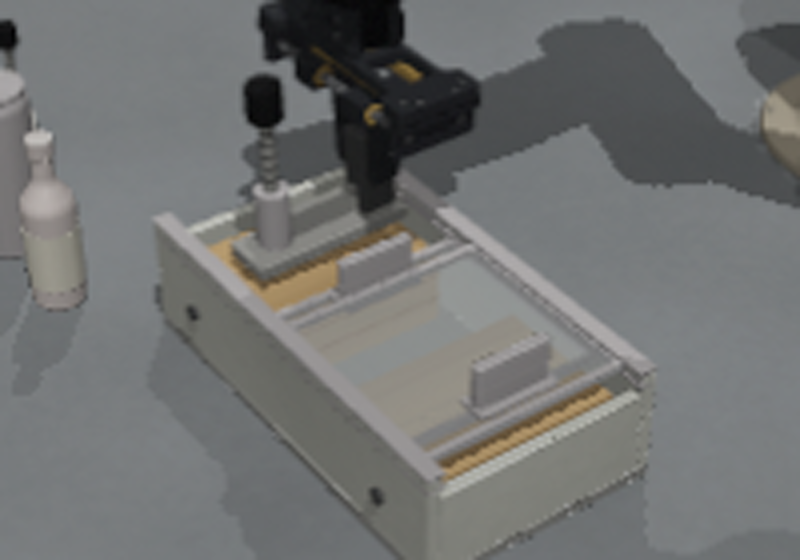

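View pics/top7.png

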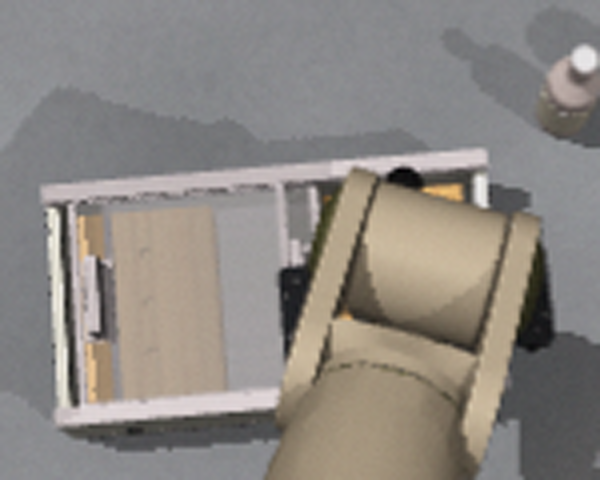

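Call:
{"api": "send_rows", "payload": {"motion": [0.04,0.04,0,0,0,0,0,0.2,0,0,0,0,0.2,0,0,0,0,0.1,0,0,0,0,0.05,0,0,0,0,0,0,0,0,0,0,0,0,0,0,0,0,0,0,0,0,0,0,0,0,0,0,0]}}

```text
time: 16.1
eef_pos: [0.5219, -0.0209, 0.1129]
tcp_rot: [0.0, 0.675, 0.738, -0.0]
wrist_force: [-5.6, -0.4, 2.5]
opening: 0.292
```

```bash
python3 - <<'E'
from station import *
from h import *
o=get_obs(); R=Rq(o['tcp_rot']); b=np.load('bore.npy'); print(o['eef_pos'],o['wrist_force'],o['ft_torque'],R.T@(b-o['eef_pos']-R@[0,.084,0]),R.round(4))
s=get_calibration('scene')
im=read_camera('scene'); cv2.imwrite('pics/s8raw.png',im[:,:,::-1])
cv2.imwrite("pics/s8.png",cv2.resize(im[160:260,200:330,::-1],None,fx=6,fy=6,interpolation=cv2.INTER_CUBIC))
im=read_camera('wrist');cv2.imwrite('pics/w8.png',im[:,:,::-1])
E
```

```text
[ 0.52189353 -0.02088803  0.11290509] [-5.55716717 -0.43023862  2.48889915] [0.02462845 0.45908795 0.01689786] [-0.0005616  -0.00141278  0.04291257] [[-8.90e-02  9.96e-01  1.00e-04]
 [ 9.96e-01  8.90e-02 -2.00e-04]
 [-2.00e-04  1.00e-04 -1.00e+00]]
```

View pics/s8.png

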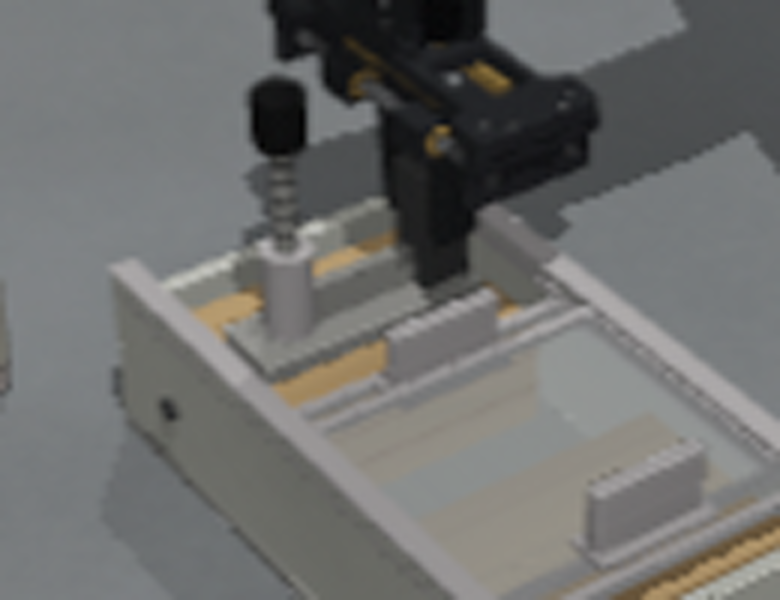

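View pics/w8.png

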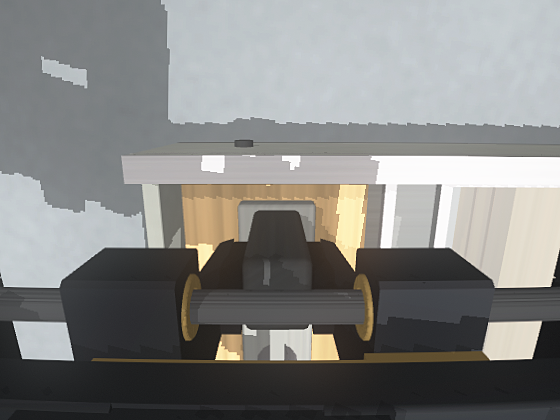

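Call:
{"api": "send_rows", "payload": {"motion": [-0.02,-0.05,0.04,0,0,0,0,0,0,0,0,0,0,0,0,0,0,0,0,40,0,0,0,0,60,0,0,0,0,60,0,0,0,0,60,0,0,0,0,60,0,0,0,0,60,0,0,0,0,60]}}

```text
time: 17.45
eef_pos: [0.5205, -0.0216, 0.1115]
tcp_rot: [0.0, 0.675, 0.738, -0.0]
wrist_force: [-0.3, 0.8, -0.6]
opening: 0.68
```

Call:
{"api": "send_rows", "payload": {"motion": [0,0,-0.5,0,60,0,0,-1,0,60,0,0,-1,0,60,0,0,-1,0,60,0,0,-1,0,60,0,0,-1,0,60,0,1,-0.6,0,60,0,1,0,0,60,0,1,0,0,60,0,1,0,0,60]}}

```text
time: 18.7
eef_pos: [0.6407, -0.0107, 0.2958]
tcp_rot: [0.0, 0.675, 0.738, 0.0]
wrist_force: [-0.7, -0.1, 0.8]
opening: 0.682
```

```bash
python3 - <<'E'
from station import *
from h import *
import pickle
o=get_obs(); im=read_camera('wrist'); pickle.dump(o,open('o9.pkl','wb')); print(o['eef_pos'],o['joint_vel'].round(2))
cv2.imwrite("pics/w9.png",im[:,:,::-1])
im=read_camera('scene'); cv2.imwrite("pics/s9.png",cv2.resize(im[150:270,180:330,::-1],None,fx=5,fy=5,interpolation=cv2.INTER_CUBIC))
E
```

```text
[ 0.64070664 -0.01073784  0.29575941] [ 0.11  0.61 -0.94  0.    0.33  0.11]
```

View pics/w9.png

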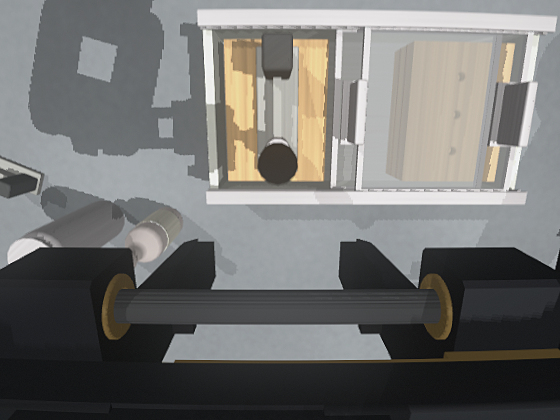

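View pics/s9.png

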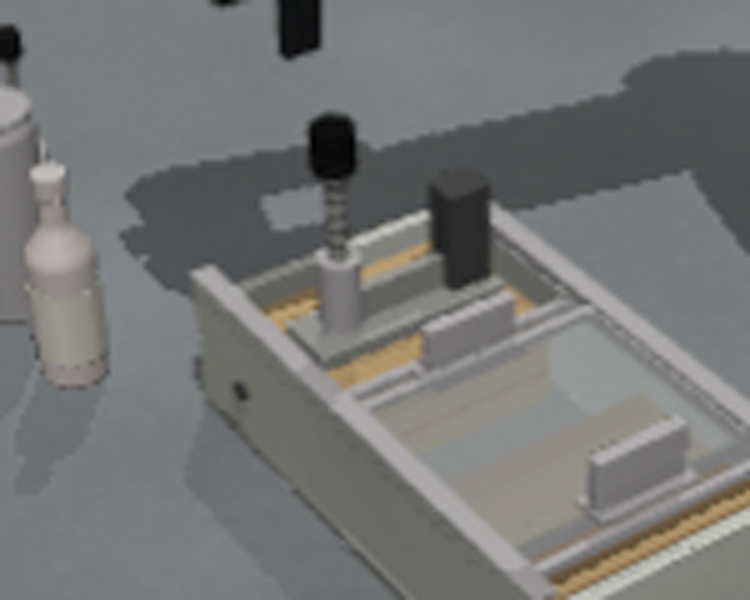

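```bash
python3 - <<'E'
from station import *
from h import *
import pickle
read_camera('top')
o=get_obs(); im=read_camera('wrist'); pickle.dump(o,open('o10.pkl','wb')); print(o['eef_pos'],o['joint_vel'].round(3))
cv2.imwrite("pics/w10.png",im[:,:,::-1])
cv2.imwrite("pics/c10.png",cv2.resize(im[20:205,205:345,::-1],None,fx=4.2,fy=3.2,interpolation=cv2.INTER_CUBIC))
E
```

```text
[ 0.64025876 -0.01077292  0.29457602] [-0.004 -0.04   0.048 -0.001 -0.011 -0.003]
```

View pics/c10.png

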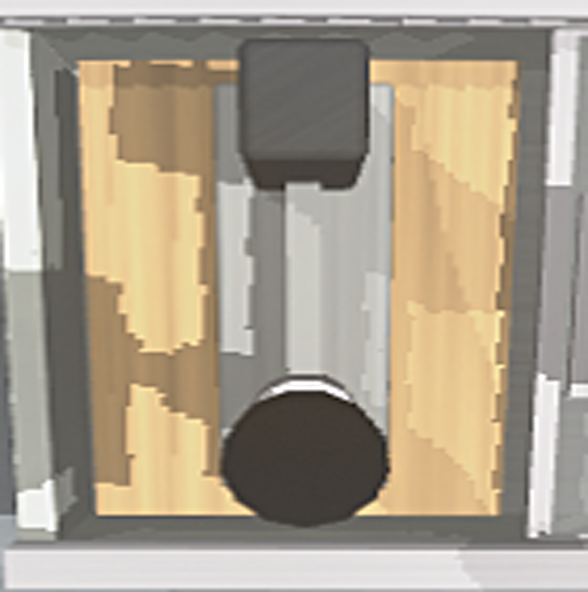

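```bash
python3 - <<'E'
from station import *
from h import *
import pickle
o=pickle.load(open('o10.pkl','rb')); w=get_calibration('wrist')
k=lambda a,b:(205+a/4.2,20+b/3.2)
X=[[-.075,-.155,.07],[-.075,-.045,.07],[.075,-.155,.07],[.075,-.045,.07]]
B,r=fit([(w,o,X,[k(78,60),k(519,61),k(97,515),k(499,515)])],[.55,.08,.09]);print('box',B,r.round(1).tolist())
b=place(B,[[.035,-.1,.07]])[0];print('bore',b,np.load('bore.npy'))
X=[[-.1,-.013,.15],[-.1,.013,.15],[-.07,0,.15],[0,0,.22],[-.103,-.022,.082],[-.103,.022,.082]]
uv=[k(241,39),k(369,39),k(305,160),k(305,457),k(216,84),k(392,84)]
G,r=fit([(w,o,X,uv)],[.6,-.01,.09]);print('gauge',G,r.round(1).tolist())
print('knob direct',at_z(w,uv[3:4],.22,o),'post->rod',place([*at_z(w,[k(305,99.5)],.15,o)[0][:2],G[2]],[[.085,0,.07]]), 'foot->rod',place([*at_z(w,[k(304,84)],.082,o)[0][:2],G[2]],[[.103,0,.07]]))
c,s=np.cos(B[2]),np.sin(B[2]); d=G[:2]-b[:2]; print('err box frame mm',1e3*np.array([c*d[0]+s*d[1],-s*d[0]+c*d[1]]))
np.save('gp.npy',G)
E
```

```text
box [0.5606724  0.08235893 0.08825215] [[-0.3, 0.2], [0.3, 0.1], [-0.1, -0.2], [0.1, -0.1]]
bore [ 0.60434995 -0.01416708  0.07      ] [ 0.60420758 -0.01410554  0.07      ]
gauge [ 0.60609875 -0.01280347  0.08733812] [[-0.7, -1.0], [0.8, -0.9], [-0.1, 0.2], [0.0, 2.6], [-0.8, -0.8], [0.8, -0.7]]
knob direct [[ 0.60438179 -0.01298809  0.22      ]] post->rod [[ 0.60622354 -0.01277327  0.07      ]] foot->rod [[ 0.60683413 -0.01271957  0.07      ]]
err box frame mm [1.86217505 1.20417135]
```

Call:
{"api": "send_rows", "payload": {"motion": [0.02,-0.59,0,0,60,0,-0.58,0,0,60,0,0,0,0,60,0,0,0.6,0,60,0,0,0.8,0,60,0,0,0.8,0,60,0,0,0.8,0,60,0,0,0.4,0,60,0,0,0,0,60,0,0,0,0,60]}}

```text
time: 20.15
eef_pos: [0.6054, -0.0135, 0.1936]
tcp_rot: [0.001, 0.675, 0.738, 0.0]
wrist_force: [0.3, -0.3, 0.5]
opening: 0.681
```

```bash
python3 - <<'E'
from station import *
from h import *
o=get_obs(); print(o['eef_pos'],o['wrist_force'])
im=read_camera('wrist'); cv2.imwrite("pics/w11.png",im[:,:,::-1])
im=read_camera('scene'); cv2.imwrite("pics/s11.png",cv2.resize(im[130:270,180:330,::-1],None,fx=4.2,fy=4.2,interpolation=cv2.INTER_CUBIC))
E
```

```text
[ 0.60540137 -0.01348073  0.19361151] [ 0.29786366 -0.26903641  0.51977789]
```

View pics/w11.png

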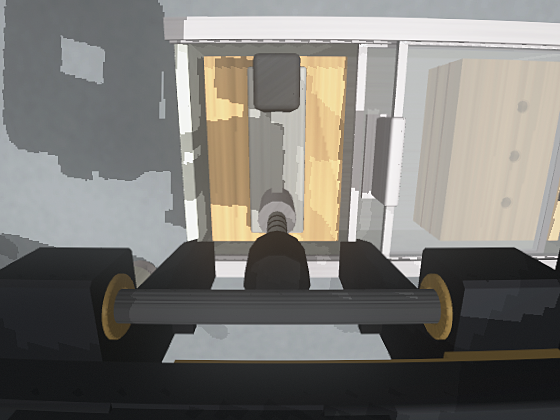

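View pics/s11.png

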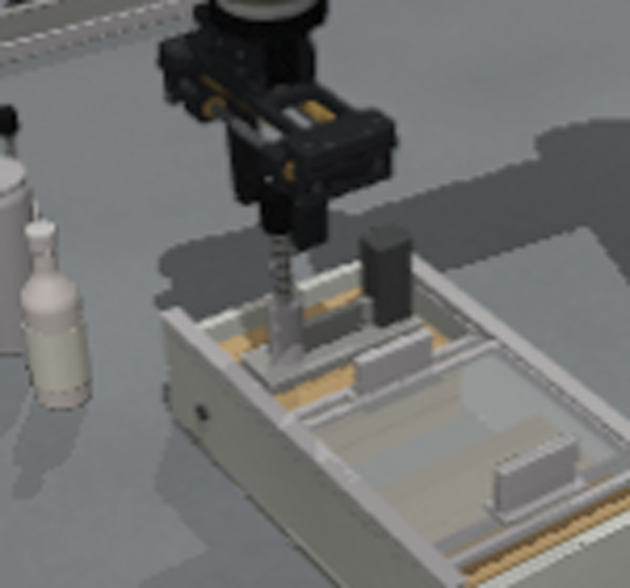

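Call:
{"api": "send_rows", "payload": {"motion": [0,0,0,0,0,0,0,0,0,0,0,0,0,0,0,0,0,0,0,0,0,0,0,0,0,0,0,0,0,0,0,0,0.15,0,0,0,0,0.2,0,0,0,0,0.2,0,0,0,0,0.2,0,0]}}

```text
time: 21.5
eef_pos: [0.605, -0.0135, 0.1696]
tcp_rot: [0.0, 0.675, 0.738, -0.0]
wrist_force: [0.5, -1.9, 3.7]
opening: 0.309
```

Call:
{"api": "send_rows", "payload": {"motion": [0,0,0.03,0,0,0,0,0.03,0,0,0,0,0.03,0,0,0,0,0.03,0,0,0,0,0.03,0,0,0,0,0.02,0,0,0,0,0,0,0,0,0,0,0,0,0,0,0,0,0,0,0,0,0,0]}}

```text
time: 22.75
eef_pos: [0.605, -0.0134, 0.1649]
tcp_rot: [-0.0, 0.675, 0.738, -0.0]
wrist_force: [0.1, -2.9, 0.4]
opening: 0.312
```

Call:
{"api": "send_rows", "payload": {"motion": [0,0,0.03,0,0,0,0,0.03,0,0,0,0,0.03,0,0,0,0,0.02,0,0,0,0,0.02,0,0,0,0,0.02,0,0,0,0,0.01,0,0,0,0,0.01,0,0,0,0,0.01,0,0,0,0,0.01,0,0]}}

```text
time: 24.0
eef_pos: [0.605, -0.0134, 0.1592]
tcp_rot: [0.0, 0.675, 0.738, 0.0]
wrist_force: [-0.4, -2.3, 4.0]
opening: 0.306
```

Call:
{"api": "send_rows", "payload": {"motion": [0,0,0.02,0,0,0,0,0.02,0,0,0,0,0.02,0,0,0,0,0.02,0,0,0,0,0.02,0,0,0,0,0.02,0,0,0,0,0.02,0,0,0,0,0.01,0,0,0,0,0.01,0,0,0,0,0.01,0,0]}}

```text
time: 25.25
eef_pos: [0.6052, -0.0134, 0.1556]
tcp_rot: [0.001, 0.675, 0.738, 0.0]
wrist_force: [-3.8, -2.0, 14.1]
opening: 0.311
```

Call:
{"api": "send_rows", "payload": {"motion": [0,0,0.02,0,0,0,0,0.02,0,0,0,0,0,0,0,0,0,0,0,0,0,0,0,0,0,0,0,0,0,0,0,0,0,0,0,0,0,0,0,0,0,0,0,0,0,0,0,0,0,0]}}

```text
time: 26.5
eef_pos: [0.6056, -0.0134, 0.1556]
tcp_rot: [0.001, 0.675, 0.738, 0.001]
wrist_force: [-5.4, -0.4, 19.7]
opening: 0.311
```

Call:
{"api": "send_rows", "payload": {"motion": [0,0,-0.03,0,0,0,0,0,0,0,0,0,0,0,40,0,0,0,0,60,0,0,0,0,60,0,0,0,0,60,0,0,0,0,60,0,0,0,0,60,0,0,0,0,60,0,0,0,0,60]}}

```text
time: 27.75
eef_pos: [0.605, -0.0134, 0.1538]
tcp_rot: [0.0, 0.675, 0.738, 0.0]
wrist_force: [0.3, -0.7, 0.1]
opening: 0.68
```

Call:
{"api": "send_rows", "payload": {"motion": [0,0,-0.5,0,60,0,0,-1,0,60,0,0,-1,0,60,0,0,-1,0,60,0,0,-1,0,60,0,0.6,-0.4,0,60,0,0.6,0,0,60,0,0,0,0,60,0,0,0,0,60,0,0,0,0,60]}}

```text
time: 29.0
eef_pos: [0.6403, -0.0102, 0.3012]
tcp_rot: [0.0, 0.675, 0.738, 0.0]
wrist_force: [0.0, 0.2, -0.1]
opening: 0.682
```

```bash
python3 - <<'E'
from station import *
from h import *
import pickle
o=get_obs(); im=read_camera('wrist'); pickle.dump(o,open('o12.pkl','wb')); print(o['eef_pos'],o['joint_vel'].round(3),o['time'])
cv2.imwrite("pics/w12.png",im[:,:,::-1])
cv2.imwrite("pics/c12.png",cv2.resize(im[20:205,205:345,::-1],None,fx=4.2,fy=3.2,interpolation=cv2.INTER_CUBIC))
im=read_camera('scene'); cv2.imwrite("pics/s12.png",cv2.resize(im[130:290,180:350,::-1],None,fx=3.7,fy=3.7,interpolation=cv2.INTER_CUBIC))
E
```

```text
[ 0.64034242 -0.01022106  0.30122979] [ 0.001  0.003 -0.004 -0.001  0.     0.001] 29.0
```

View pics/c12.png

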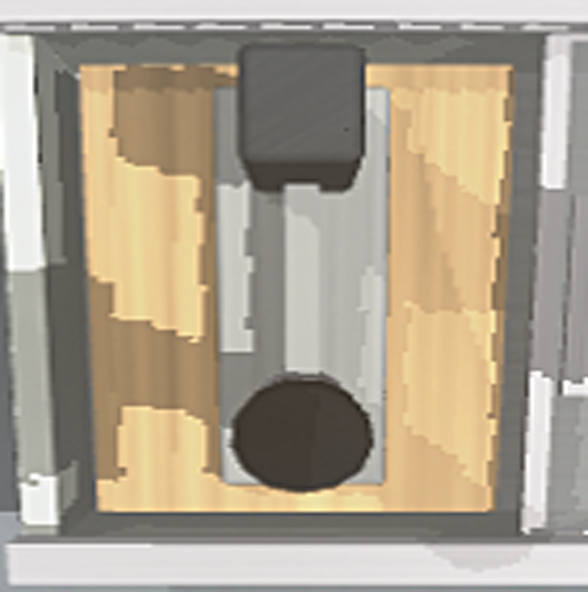

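View pics/s12.png

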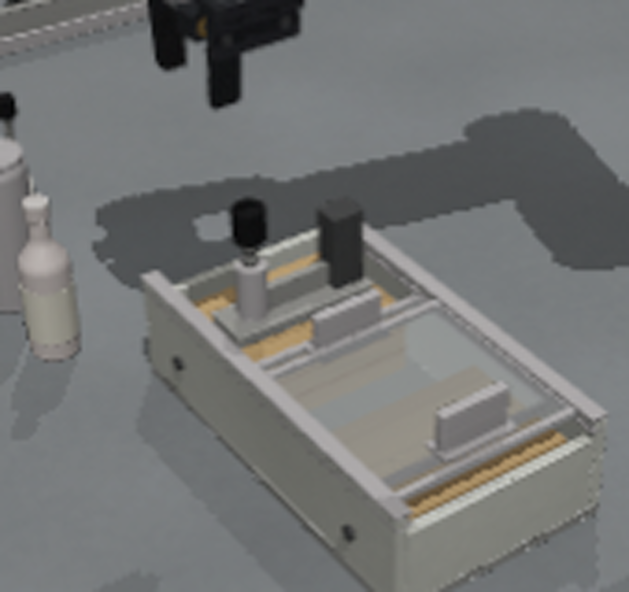

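```bash
python3 - <<'E'
from station import *
from h import *
import pickle
o=pickle.load(open('o12.pkl','rb')); w=get_calibration('wrist')
k=lambda a,b:(205+a/4.2,20+b/3.2)
X=[[-.075,-.155,.07],[-.075,-.045,.07],[.075,-.155,.07],[.075,-.045,.07]]
B,r=fit([(w,o,X,[k(80,66),k(513,66),k(97,513),k(495,513)])],[.55,.08,.09]);print('box',B,r.round(1).tolist())
b=place(B,[[.035,-.1,.07]])[0]
X=[[-.103,-.022,.082],[-.103,.022,.082],[.027,.022,.082],[.027,-.022,.082],[0,0,.182]]
G,r=fit([(w,o,X,[k(214,88),k(389,88),k(385,485),k(222,485),k(302,434)])],[.6,-.01,.09]);print('gauge',G,r.round(1).tolist())
c,s=np.cos(B[2]),np.sin(B[2]); d=G[:2]-b[:2]; print('bore',b,'err box mm',1e3*np.array([c*d[0]+s*d[1],-s*d[0]+c*d[1]]))
# knob top height from scene: pixel of knob top centre
sc=get_calibration('scene'); px=(180+249/3.7,130+208/3.7); 
for z in(.17,.182,.194):print(z,proj(sc,[[G[0],G[1],z]]),px)
# knob width in wrist -> height
for z in(.16,.172,.182,.192):
    q=proj(w,[[G[0]-.014*-np.sin(G[2]),G[1]-.014*np.cos(G[2]),z],[G[0]+.014*-np.sin(G[2]),G[1]+.014*np.cos(G[2]),z]],o);print(z,np.linalg.norm(q[1]-q[0]),'seen',(372-232)/4.2)
# bystanders
im=read_camera('top');cv2.imwrite('pics/t12.png',im[:,:,::-1])
for q in('cleaner','oil_can','edging_roll','brush'):
    print(q,[(d['p'],(np.array(d['bbox'])*[560,420,560,420]).round(1)) for d in search_frame(q,'top')][:1])
E
```

```text
box [0.56125376 0.08242595 0.08816105] [[-0.3, 0.2], [0.2, 0.3], [0.3, -0.3], [-0.2, -0.2]]
gauge [ 0.60590826 -0.01238966  0.09177142] [[-0.6, -1.0], [0.5, -1.1], [0.0, -0.1], [-0.4, -0.0], [0.4, 1.8]]
bore [ 0.60492252 -0.01410404  0.07      ] err box mm [1.13286468 1.62092862]
0.17 [[246.4060591  190.84583101]] (247.2972972972973, 186.2162162162162)
0.182 [[246.19678094 187.3015828 ]] (247.2972972972973, 186.2162162162162)
0.194 [[245.985911   183.71998479]] (247.2972972972973, 186.2162162162162)
0.16 32.15898085687606 seen 33.33333333333333
0.172 33.52238270734665 seen 33.33333333333333
0.182 34.75002942905254 seen 33.33333333333333
0.192 36.07094006848456 seen 33.33333333333333
cleaner [(0.77, array([336.2, 143.2, 348.7, 161.4]))]
oil_can [(0.78, array([357.2, 136.7, 381. , 165.7]))]
edging_roll [(0.77, array([150.5, 261.8, 180.6, 298.6]))]
brush [(0.65, array([152. , 163.2, 169.3, 219.1]))]
```

All consistent: gauge about 2 mm off the bore axis, the rod about 38 mm down against a hard stop, and the bystanders where they were. Handing in.

```bash
python3 - <<'E'
from station import *
print(sign_off())
E
```

```text
the job is handed in; nothing more can be done
None
```

I finished the job and handed it in at about 29 s. The station gave no verdict.

- **Cover:** The bored sample was in the right bay, at about (299,189) in the top picture. I slid the right cover about 118 mm under the left one, and the pictures show that bay open.
- **Gauge:** I used the larger of the two look-alikes. I carried it by the grip post, set it on the sample over the bore and released it with the rod up.
- **Rod:** I took the gauge by the knob and lowered the rod. It stopped hard after about 38 mm, so the bore is about 36 mm deep. It did not move under about 20 N, well above the 4 N rod friction. I then let go and backed off.

**Last checks:**
- **Alignment:** The wrist camera put the gauge axis about 2 mm from the bore axis; the limit is 6 mm. The edges of its foot fit it standing flat.
- **Knob height:** The estimates disagree a little. I expected 182 mm from the arm's travel; the scene camera gave about 186 mm and the knob's apparent width about 171 mm. I went by the hard stop.
- **Bystanders:** The bottle, can, roll and brush are where they started, to within the detectors' scatter of a few pixels (about 3 mm each).
- **Box position:** The top and wrist cameras differ by about 4 mm on where the box is. I used the wrist camera throughout.

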